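Fit the splined drum head in the deburring spindle and hold it home

ROBOT

A 6-joint arm with a two-finger parallel gripper is mounted at the origin on the work surface. World frame = base frame: x ahead of the robot, y to its left, z up, the work surface at z = 0. Lengths are in mm, angles in rad, forces in N, time in s.
With the tool pointing down it reaches from about 350 to 875 mm from the base axis. Payload 4.2 kg.
Tool frame: the origin (TCP) lies on the mounting face of the last link; the fingertips stand 173 mm ahead of it and the grasp point (between the pads) lies grip_point_offset ahead of it (grip_point_offset is the distance from the TCP to the grasp point, in mm); z points along the fingers, y is the line along which they close (so a half turn about z gives the same grasp; the last joint's range is limited). The gripper opens to 85 mm and grips with 20 to 120 N. Pads are 22 mm wide; open, the fingers measure 114 mm over their backs; the gripper's body (76 mm by 85 mm) begins 54 mm behind the grasp point. The pads swing forward as they close: fully open they stand 13 mm farther back than shut.
Start: joints at [-0.945, 0.385, 0.008, 0, -1.194, -0.259], TCP at [224.158, -583.398, 404.712] pointing down, gripper open.
Joint ranges: [-3.14, 3.14], [-1.21, 2.06], [-1.07, 1.41], [-3.16, 2.05], [-2.99, -0.16], [-3.1, 3.1]. Speed limits (rad/s): [2.79, 2.79, 3.14, 3.14, 3.14, 3.14].

INTERFACE

Orientations are given as a unit quaternion [x, y, z, w].
In Python, from bench import read_state, get_image, job_done, recognise, place_of, grip_point_offset gives the robot as it stands. The module is installed in compiled form; this text tells all that it offers.
- The arm moves only by the tool carry_out, never from a script. Its arguments are lists of equal length, an entry for each row: "slide": the shift along the tool's x, y, z in m, a list of three; "roll": the turn about the tool's z in degrees; "claw": the finger opening in m, from 0 to 0.0854. A call has 1 to 8 rows; each row is the pose to reach, as a shift and turn from the pose commanded when the call began, along the tool's axes at that moment; what a row does not reach only later rows make up. A row lasts 1/8 s, in which the tool goes at most 62.5 mm and 10.7 degrees, less where a joint would pass 70% of its speed; a pose out of reach is approached as far as the arm can. A call with a gripper value outside its range is refused whole. The fingers move at their own pace and stop on an object; the grip force is fixed at half the most. Time passes only in rows, so rows that repeat a pose let the fingers close. It gives the time, the measured TCP pose, the force, the opening and the grip force at its end, in the units of the state.
- read_state(): the state, without advancing time (a new reading comes with each control period).
- get_image(name): name is "scene" or "top" or "wrist"; returns a dict with "img" (480x640x3 uint8, red, green, blue), "z_map" (480x640 float32, mm along the optical axis (not along the pixel's ray), 0 where there is no reading), "mtx" (3x3 intrinsics, pixels), "k1" (the pictures are not rectified: a ray, as slopes to the right and down, at radius r is drawn at 1 + k1 r^2 times it, then the intrinsics apply), "world_from_camera" (4x4, takes a point from camera to world coordinates); the wrist camera has in their place "T_tool_cam" (4x4, takes a point from camera to tool coordinates, whose origin is the TCP and whose axes are the flange's). Camera axes: x right, y up, looking along -z (the intrinsics and any distortion apply to the point x, -y, -z); pixel columns grow to the right and rows downward; lengths in mm; the calibration is good to about 2 mm. A picture is of the moment at which its call begins: read the wrist's pose just before it.
- job_done(): hands the job in; it is judged then, once.
Trained networks look in a picture, given as the dict that the camera call returned (one of the last four; its "shot" number tells which), for a name from the list of things; names that differ only in an ending like _2 or _b are one class to them, and where a whole thing is asked for, a point or a joint stands for the part that bears it (a point fixed in the world has none). Each returns a list of dicts, best first, with "conf" (0 to 1); they miss things now and then, are a little off and sometimes report something else, mostly with a low value. They report only what shows in the picture. A call takes as long as a camera call. They do not tell look-alikes from the thing itself.
- recognise(picture, thing): "at" ([column, row] in pixels, amid what is visible of it).
- place_of(picture, thing): "at" ([column, row] in pixels: a listed point, or the origin of a listed thing).
The state is a dict: "clock": time; "joints": joint angles; "joint_vel": joint speeds; "joint_efforts": joint torques, N m; "position": TCP position; "ee_rot": TCP orientation; "contact_force": force on the tool from outside, world axes, zero at the start; "wrist_torque": the same for the moment, N m; "gripper_width": finger opening in mm; "grasp_force": force on a finger pad.
Only numpy, scipy, OpenCV 4.12 (cv2) and the standard library are available. Lean on these libraries where they do the work, as an engineer would, in place of code of your own. Each camera call takes 0.05 s, during which the arm holds its last target. There are 200 camera calls.

TASK

Take the abrasive drum head with the flat bar grip out of the wooden rack, turn it until its cross-shaped splined stem meshes with the cross-shaped socket on top of the bench spindle drive, and push it down fully home against the spring ejector, flange flush on the spindle nose. Do not let go: finish while still gripping the head and pressing it home, as the ejector would push it out again. Leave the other head and the small parts on the rack and the drive where they are.

Things in the scene. Friction and masses are not known exactly. Their poses are not given: they have to be found in the camera images.
- drum_head: Drum head, loose, about 0.25 kg. Origin: centre of the flat underside of its flange; z up along its axis. Steel flange 60 mm dia, 6 mm thick; brown abrasive drum 66 mm dia, z 6 to 34 mm; steel washer 44 mm dia to z 38; grip bar z 38 to 76 mm. Below the origin a splined stem 36 mm long. Stands upright in either rack hole, flange on the rack's top, at any yaw within 60 degrees.
- grip (a point): Centre of the drum head's flat steel grip bar, 57 mm above the head's origin. The bar is 40 mm long along the head's x, 16 mm thick along its y, 38 mm high: grasp it across the 16 mm, from above.
- stem_tip (a point): Lower end of the drum head's stem, 36 mm below its origin. The stem is a cross of four splines lying along the head's x and y (the grip bar lies along two of them), 28 mm over the tips, each 8 mm thick; the last 4 mm are narrower (25 mm by 5.5 mm). It hangs free in the rack's 34 mm hole and lifts straight out.
- socket (a point): Centre of the socket's mouth, in the top face of the steel spindle nose, 120 mm above the table; z up. The socket is a cross with arms along this point's x and y, 31 mm over the ends, each arm 11 mm wide (33 and 13 mm in the top 3 mm). It takes the stem in any of four turns 90 degrees apart. Home = the drum head's origin at this point, flange on the nose.
- spindle: The nose of the drive, 52 mm square, its sides along the socket's arms, origin at the mouth like socket. Its angle on the drive varies by 45 degrees either way; a stiff brake holds it (slips at 0.6 N m).
- ejector_pin (a joint): Spring ejector pin on the socket's axis, 9 mm dia. 0 = up, its tip 14 mm below the mouth (so it touches the stem when the head is 22 mm above home); grows as it is pushed down, in m; 0.022 with the head home, stop at 0.026. Pushes up with 6 N at 0 and 12.6 N at home, more than the head's weight.
- drive: Bench spindle drive, fixed: grey cast housing 240 mm (x) by 180 mm (y), 70 mm high, the spindle nose standing up from the middle of its top. Origin: centre of its footprint on the table. Stands on the left or on the right.
- rack: Wooden rack block, fixed, 90 mm (x) by 220 mm (y), 50 mm high, on the other side from the drive; two vertical round holes 34 mm dia at y = +65 and -65 mm. Origin: centre of its underside.
- cone_head: Bystander: pointed conical abrasive head, 62 mm high, 60 mm dia flange, standing in the rack's other hole. Origin: centre of the flange's underside.
- spacer: Bystander: steel ring 32 mm dia, 8 mm high, lying on the rack midway between the holes. Origin: centre of its underside.
- tin: Bystander: small aluminium tin 34 mm dia, 28 mm high, standing on the drive's housing towards one corner. Origin: centre of its underside.
There are look-alikes about, which are no part of the job. Leave any pink, purple or red look-alike of the drum_head alone.

How it is judged (in metres and radians):
On the way, in this order (a step that is already met when the one before it is completed fails the run):
1. the drum head is lifted clear of the rack in the gripper (z of drum_head in the frame of rack above 0.09 m and contact force between the fingers and drum_head above 3 N), for 0.1 s.
2. the splines have meshed: the stem is at least 10 mm into the socket (horizontal distance between drum_head and socket below 0.004 m and angle between the z axis of drum_head and the z axis of socket, either way round below 0.06 rad and z of drum_head in the frame of socket below 0.026 m), for 0.1 s.
At the end, for the whole second after the job is handed in: The drum head sits meshed in the socket, on its axis within 4 mm and upright within 0.06 rad, its flange within 3 mm of the spindle nose, the ejector pin held down more than 18.5 mm, the head at rest (under 20 mm/s) and still gripped by the fingers (more than 3 N), through the last second (horizontal distance between drum_head and socket below 0.004 m and angle between the z axis of drum_head and the z axis of socket, either way round below 0.06 rad and z of drum_head in the frame of socket below 0.003 m and value of joint ejector_pin above 0.0185 m and contact force between the fingers and drum_head above 3 N and linear speed of drum_head below 0.02 m/s); the arm keeps its last pose, push and grip.
It fails at once if a bystander (cone head, spacer or tin) is moved by more than 30 mm (distance of any of cone_head, spacer, tin from where it was at the start of the episode above 0.03 m).
It also fails if it takes over 42 s, if anything falls off the work surface, if the arm or the gripper's body presses on something with over 40 N, if the wrist force passes 120 N, or if a joint passes its speed limit or range.

## Working session

There is one attempt and no reset: what is moved stays moved. The work goes in short steps, Python scripts to look and compute and a tool call to move; the robot and the scene stay as the last step left them, time stands still between calls to the robot, and variables do not carry over. Pictures are saved under pics/ and viewed, at most 10 in all, crops included, and the job is handed in when it is done.

Besides the shell and the picture viewer there is one more tool, called after "Emit:" as name(argument=value, ...), one argument or row to a line, values as JSON. carry_out: Moves the arm, as the interface text tells. Its arguments: {"type":"object","properties":{"slide":{"type":"array"},"roll":{"type":"array"},"claw":{"type":"array"}},"required":["slide","roll","claw"]}

```bash
mkdir -p pics; cat > h.py <<'E'
import numpy as np, cv2
from bench import *
from scipy.spatial.transform import Rotation as R
def T_wc(p,st=None):
    if 'world_from_camera' in p: return np.array(p['world_from_camera'])
    T=np.eye(4);T[:3,:3]=R.from_quat(st['ee_rot']).as_matrix();T[:3,3]=st['position']
    return T@np.array(p['T_tool_cam'])
def slopes(p,uv):
    K=np.array(p['mtx']);d=np.array([p['k1'],0,0,0,0.])
    return cv2.undistortPoints(np.array(uv,float).reshape(-1,1,2),K,d).reshape(-1,2)
def cloud(p,st=None):
    h,w=p['z_map'].shape;u,v=np.meshgrid(np.arange(w),np.arange(h))
    s=slopes(p,np.c_[u.ravel(),v.ravel()]);z=p['z_map'].ravel().astype(float)
    P=np.c_[s[:,0]*z,-s[:,1]*z,-z,np.ones(len(z))]@T_wc(p,st).T
    P=P[:,:3];P[z==0]=np.nan
    return P.reshape(h,w,3)
def ray_z(p,uv,z,st=None):
    T=T_wc(p,st);s=slopes(p,uv)
    d=np.c_[s[:,0],-s[:,1],-np.ones(len(s))]@T[:3,:3].T;o=T[:3,3]
    return o+d*((z-o[2])/d[:,2])[:,None]
def save(p,name,crop=None,k=1):
    im=p['img'][...,::-1]
    if crop: im=im[crop[1]:crop[3],crop[0]:crop[2]]
    cv2.imwrite('pics/'+name,cv2.resize(im,None,fx=k,fy=k,interpolation=cv2.INTER_CUBIC))
E
python3 - <<'E'
from h import *
st=read_state();print(st, grip_point_offset)
for n in ['top','scene']:
    p=get_image(n);save(p,n+'0.png');C=cloud(p)
    for t in ['drum_head','grip','socket','cone_head','tin','rack','drive','spacer']:
        for r in place_of(p,t)[:3]:
            u,v=np.round(r['at']).astype(int);
            print(n,t,np.round(r['at'],1),round(r['conf'],2),np.round(C[min(max(v,0),479),min(max(u,0),639)]))
E
```

```text
{'clock': 0.0, 'joints': array([-9.45428243e-01,  3.85554385e-01,  6.61300252e-03, -4.98188101e-04,
       -1.19401499e+00, -2.58565063e-01]), 'joint_vel': array([ 0.00065143,  0.00031896,  0.00032363,  0.00053296,  0.00042956,
       -0.00042735]), 'joint_efforts': array([-8.48126911e-04, -3.92287767e+01,  1.88398057e+01,  4.18600872e+00,
       -4.52113876e-03, -9.03941498e-06]), 'position': array([ 224.08099208, -583.22178872,  403.61758539]), 'ee_rot': array([-1.82284616e-01,  9.83245187e-01,  1.07527313e-03, -2.52670165e-04]), 'contact_force': array([0.35809034, 0.09053023, 0.60763352]), 'wrist_torque': array([ 0.12833211,  0.04661949, -0.00296125]), 'grasp_force': 0.0, 'gripper_width': 85.2806529496699} 154.70000000000002
top drum_head [395.7 181.6] 0.92 [ 608. -203.   85.]
top drum_head [445.3 240.2] 0.73 [ 493. -292.   86.]
top drum_head [516. 303.] 0.64 [ 370. -424.   86.]
top grip [451.5 236.6] 0.94 [ 491. -296.  129.]
top grip [482.4 173.6] 0.76 [ 615. -365.  112.]
top grip [402.4 168. ] 0.68 [ 629. -212.  109.]
top socket [170.4 242.3] 0.92 [498. 234.  77.]
top cone_head 
[... 290 characters left out ...]
29.2 235.8] 0.93 [ 404. -420.   58.]
scene drum_head [140.  320.1] 0.74 [ 642. -360.   68.]
scene drum_head [240.1 314.6] 0.57 [ 652. -201.   70.]
scene grip [121.9 212. ] 0.75 [ 384. -426.  103.]
scene grip [136.  297.9] 0.74 [ 625. -362.  102.]
scene grip [117.8 253.2] 0.63 [ 519. -407.  110.]
scene socket [462.  211.6] 0.74 [477. 235. 117.]
scene socket [506.1 254.9] 0.45 [562. 297.  74.]
scene cone_head [252.7 250.2] 0.96 [ 491. -174.   71.]
scene cone_head [218.5 252.2] 0.28 [ 474. -242.   58.]
scene tin [505.5 252. ] 0.76 [561. 295.  81.]
scene rack [224.2 279.3] 0.79 [ 528. -232.   36.]
scene drive [451.2 258.8] 0.87 [556. 193.  69.]
scene spacer [218.2 254.3] 0.72 [ 479. -242.   58.]
```

View pics/top0.png

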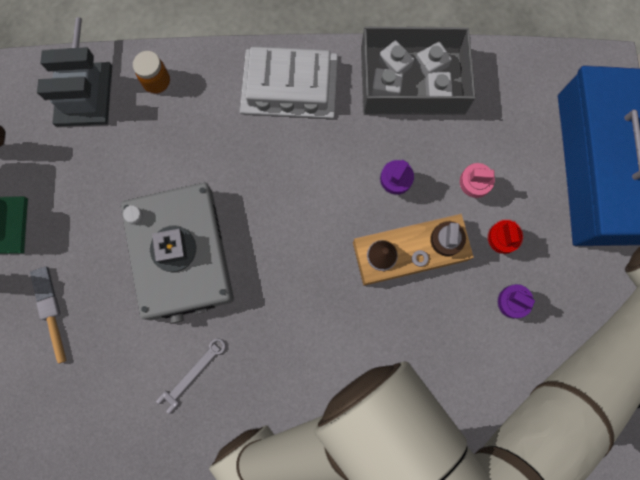

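View pics/scene0.png

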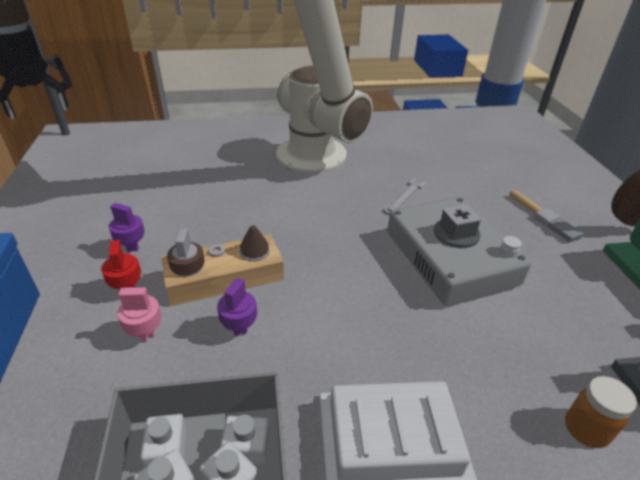

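Candidates for the drum head in the top view: brown drum with a steel bar in the rack (450,237); purple (397,177) and (516,301); pink (478,180); red (506,236). I choose the brown and steel one in the rack. The drive is at (170,245) and the tin at (132,214). Next is a close crop plus measurements.

```bash
python3 - <<'E'
from h import *
p=get_image('top');C=cloud(p);save(p,'crop1.png',(350,150,550,320),4)
def rect(m,n):
    q=C[m][:,:2].astype(np.float32);print(n,len(q),cv2.minAreaRect(q),np.median(q,0),np.median(C[m][:,2]))
X,Y,Z=np.moveaxis(C,-1,0)
rect((abs(Z-126)<8)&(np.hypot(X-491,Y+296)<45),'bar')
rect((abs(Z-120)<6)&(np.hypot(X-492,Y-237)<60),'nose')
rect((abs(Z-88)<5)&(np.hypot(X-491,Y+296)<45),'drumtop')
rect((abs(Z-50)<5)&(np.hypot(X-475,Y+235)<150),'rack')
for n,x,y in [('red',490,-400)]:
    m=(Z>60)&(np.hypot(X-x,Y-y)<45);rect(m,n);print(np.percentile(Z[m],98))
for n in ['top','scene']:
    q=get_image(n)
    for t,z in [('socket',120),('grip',107)]:
        for r in place_of(q,t)[:4]: print(n,t,r['conf'],ray_z(q,r['at'],z).round(1))
E
```

```text
bar 183 ((499.6261901855469, -300.5434265136719), (15.716043472290039, 40.64308547973633), 83.2767333984375) [ 498.37646 -299.79367] 125.04917484117163
nose 638 ((485.6124267578125, 228.67701721191406), (54.05910110473633, 53.08428192138672), 9.42857551574707) [485.1549  227.18024] 119.3104423450601
drumtop 457 ((498.237548828125, -300.22540283203125), (62.165348052978516, 64.5041275024414), 89.07626342773438) [ 496.73346 -291.6508 ] 85.68473895492048
rack 3181 ((529.9539184570312, -227.8198699951172), (182.79246520996094, 220.63702392578125), 12.404544830322266) [ 482.36694 -227.08076] 49.86706232261463
red 794 ((498.90234375, -412.83001708984375), (64.73719787597656, 52.4302978515625), 43.333431243896484) [ 498.0094  -410.40393] 73.34717983394648
114.51340923791044
top socket 0.56 [[487.8 228.2 120. ]]
top grip 0.94 [[ 618.  -367.3  107. ]]
top grip 0.83 [[ 626.  -205.7  107. ]]
top grip 0.8 [[ 499.7 -301.5  107. ]]
top grip 0.78 [[ 498.  -421.2  107. ]]
scene socket 0.55 [[476.3 228.1 120. ]]
scene grip 0.9 [[ 518.6 -405.9  107. ]]
scene grip 0.9 [[ 400.5 -424.5  107. ]]
scene grip 0.73 [[ 640.7 -203.6  107. ]]
scene grip 0.66 [[ 629.2 -362.4  107. ]]
```

View pics/crop1.png

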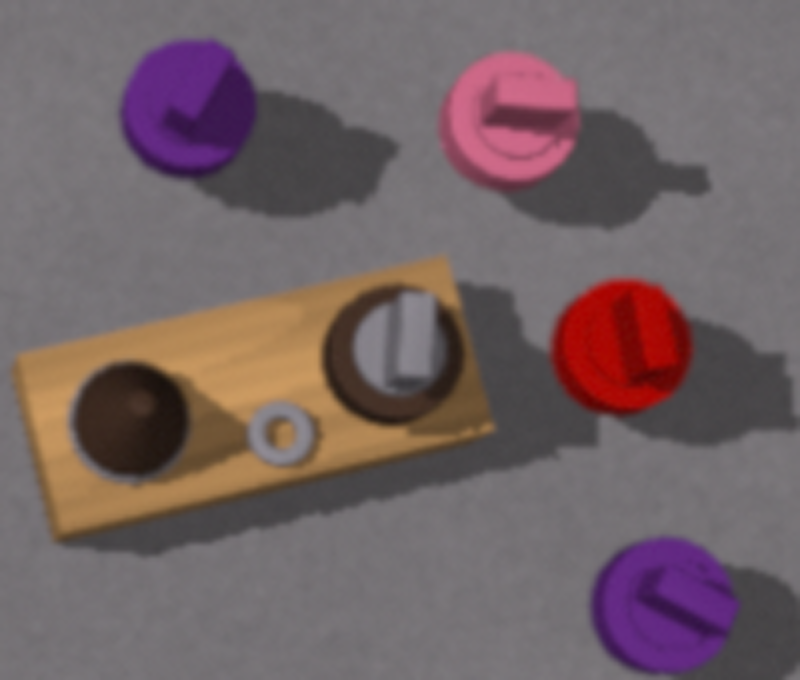

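The crop confirms a brown drum with a flat steel bar in the rack's right hole (crop about (410,345)). The red look-alike is close by, to its right. I'll work out the move to hover above it.

```bash
cat >> h.py <<'E'
def go(target,closeyaw,st=None):
    """shift in tool axes (m) and roll (deg) to TCP target with closing line at closeyaw (mod 180)"""
    st=st or read_state();M=R.from_quat(st['ee_rot']).as_matrix()
    s=M.T@(np.array(target,float)-st['position'])/1000
    yaw=np.degrees(np.arctan2(M[1,1],M[0,1]));d=(closeyaw-yaw+90)%180-90
    print('yaw',yaw.round(2),'tilt z',M[:,2].round(4),'slide',s.round(4),'roll',round(-d,2),'j',st['joints'].round(2),'pos',np.array(st['position']).round(1))
E
python3 - <<'E'
from h import *
go([499.6,-300.5,360],83.3)
E
```

```text
yaw 111.02 tilt z [-0.  0. -1.] slide [-0.3586  0.1653  0.0447] roll 27.72 j [-0.95  0.38  0.01  0.   -1.19 -0.26] pos [ 224.2 -583.4  404.7]
```

Emit:
carry_out(
  slide=[
    [-0.06,0.03,0],
    [-0.12,0.06,0],
    [-0.18,0.085,0.01],
    [-0.24,0.11,0.02],
    [-0.3,0.14,0.03],
    [-0.3586,0.1653,0.0447],
    [-0.3586,0.1653,0.0447],
    [-0.3586,0.1653,0.0447],
  ],
  roll=[5,10,15,20,25,27.7,27.7,27.7],
  claw=[0.085,0.085,0.08,0.07,0.06,0.055,0.055,0.055],
)

```text
clock: 2.25
position: [500.5, -299.5, 359.5]
ee_rot: [0.057, 0.998, 0.0, -0.001]
contact_force: [-0.6, -0.7, -0.4]
gripper_width: 55.0
grasp_force: 0.0
```

```bash
python3 - <<'E'
from h import *
st=read_state();p=get_image('wrist');C=cloud(p,st);save(p,'w1.png')
X,Y,Z=np.moveaxis(C,-1,0)
for n,lo,hi in [('bar',121,131),('drum',80,92)]:
    m=(Z>lo)&(Z<hi)&(np.hypot(X-499.6,Y+300.5)<42)
    if m.any(): print(n,m.sum(),cv2.minAreaRect(C[m][:,:2].astype(np.float32)),np.median(Z[m]))
for r in place_of(p,'grip')[:3]: print(r,ray_z(p,r['at'],107,st))
print(st['gripper_width'],st['clock']);go([499.6,-300.5,268],83.3)
E
```

```text
bar 2135 ((496.7914123535156, -299.8737487792969), (15.99519157409668, 40.069862365722656), 83.00933837890625) 126.28202274556756
drum 5872 ((496.1091613769531, -299.5091552734375), (65.77967834472656, 63.61772155761719), 82.0338134765625) 84.80833880453407
{'at': [227.1, 407.6], 'conf': 0.92} [[ 603.46266068 -367.22590923  107.        ]]
{'at': [313.7, 249.5], 'conf': 0.71} [[ 499.41155731 -297.49358891  107.        ]]
{'at': [123.9, 266.8], 'conf': 0.6} [[ 497.62404204 -410.86618545  107.        ]]
55.017247326604995 2.25
yaw 83.31 tilt z [-1.e-04 -2.e-04 -1.e+00] slide [-0.0003  0.0005  0.0922] roll 0.01 j [-0.26  0.35 -0.16  0.   -1.06 -1.42] pos [ 499.3 -301.   360.2]
```

View pics/w1.png

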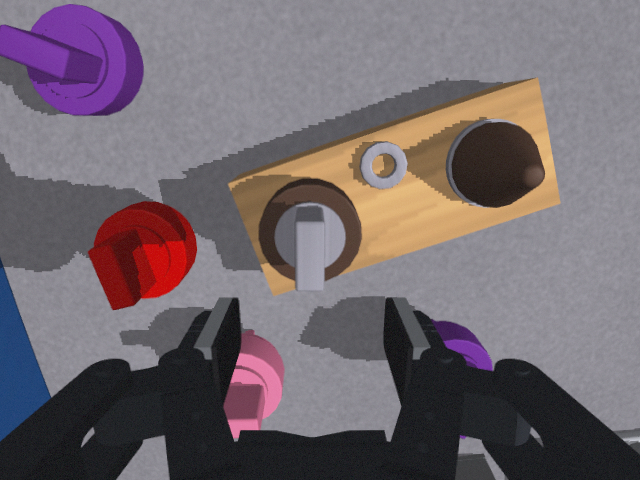

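The wrist view shows the bar at (310,245), between the pads' line, with the red head to the left at (145,250). The grasp height is clear, so I'll descend and grip.

Emit:
carry_out(
  slide=[
    [0.0015,0.001,0.04],
    [0.0015,0.001,0.08],
    [0.0015,0.001,0.092],
    [0.0015,0.001,0.092],
    [0.0015,0.001,0.092],
    [0.0015,0.001,0.092],
    [0.0015,0.001,0.092],
    [0.0015,0.001,0.092],
  ],
  roll=[0.3,0.3,0.3,0.3,0.3,0.3,0.3,0.3],
  claw=[0.055,0.055,0.055,0.055,0.01,0.0,0.0,0.0],
)

```text
clock: 3.35
position: [498.7, -299.5, 269.4]
ee_rot: [0.061, 0.998, -0.001, 0.001]
contact_force: [-0.5, -0.7, 5.9]
gripper_width: 15.0
grasp_force: 62.4
```

Emit:
carry_out(
  slide=[
    [0,0,-0.03],
    [0,0,-0.07],
    [0,0,-0.11],
    [0,0,-0.14],
    [0,0,-0.14],
  ],
  roll=[0,0,0,0,0],
  claw=[0,0,0,0,0],
)

```text
clock: 3.98
position: [498.4, -299.2, 409.8]
ee_rot: [0.061, 0.998, -0.0, 0.002]
contact_force: [0.3, 1.1, -3.5]
gripper_width: 14.7
grasp_force: 61.2
```

```bash
python3 - <<'E'
from h import *
st=read_state();print(st['grasp_force'],st['contact_force'],st['gripper_width'])
go([486,228.5,407],83.3+16.1)
E
```

```text
61.205652952194214 [ 0.29850318  1.08117642 -3.53586926] 14.74976807656289
yaw 83.02 tilt z [ 0.0043 -0.001  -1.    ] slide [0.0764 0.5223 0.0023] roll -16.38 j [-0.26  0.31 -0.1  -0.   -1.16 -1.43] pos [ 498.4 -299.2  409.8]
```

Emit:
carry_out(
  slide=[
    [0.005,0.03,0],
    [0.012,0.08,0],
    [0.02,0.14,0],
    [0.03,0.2,0],
    [0.038,0.26,0],
    [0.047,0.32,0],
    [0.056,0.38,0],
    [0.064,0.44,0],
  ],
  roll=[-2,-4,-6,-8,-10,-12,-14,-16.4],
  claw=[0,0,0,0,0,0,0,0],
)

```text
clock: 4.97
position: [487.1, 147.0, 405.8]
ee_rot: [-0.083, 0.997, -0.001, -0.002]
contact_force: [0.7, -0.1, -2.6]
gripper_width: 14.9
grasp_force: 61.2
```

```bash
python3 - <<'E'
from h import *
st=read_state();p=get_image('wrist');C=cloud(p,st);save(p,'w2.png')
X,Y,Z=np.moveaxis(C,-1,0)
m=(abs(Z-120)<4)&(np.hypot(X-486,Y-228)<45)
if m.any(): print(m.sum(),cv2.minAreaRect(C[m][:,:2].astype(np.float32)),np.median(Z[m]))
for r in place_of(p,'socket')[:3]: print(r,ray_z(p,r['at'],120,st))
print(st['clock'],st['contact_force']);go([486,228.5,407],99.4)
E
```

```text
4786 ((483.7442321777344, 230.114990234375), (52.41063690185547, 53.03645706176758), 9.728774070739746) 120.40341805350732
{'at': [435.1, 251.6], 'conf': 0.71} [[483.71303767 230.89505496 120.        ]]
4.975 [ 0.73063838 -0.09001358 -2.60741116]
yaw 99.79 tilt z [-3.e-03 -2.e-04 -1.e+00] slide [-0.0117  0.0778 -0.0015] roll 0.39 j [ 0.62  0.19 -0.27 -0.   -1.12 -2.02] pos [487.7 149.8 405.5]
```

View pics/w2.png

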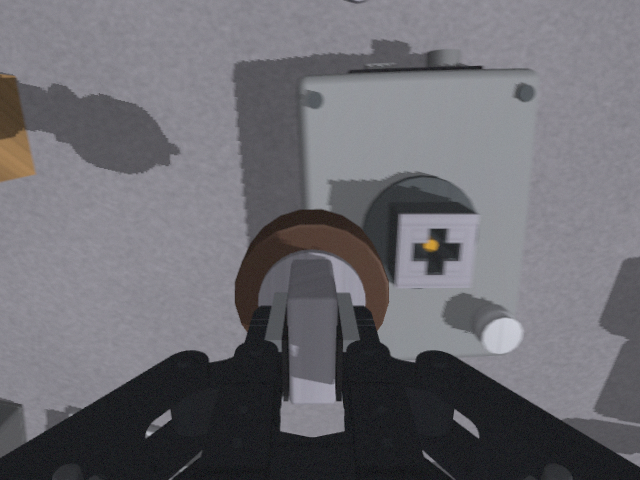

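The wrist view shows the head held upright at (312,290), the cross socket on the nose at (436,251), and the tin clear at (498,335). I'll settle over a nearby point and measure the head and socket together in the tool frame.

Emit:
carry_out(
  slide=[
    [-0.002,0.005,0],
    [-0.004,0.01,0],
    [-0.004,0.01,0],
    [-0.004,0.01,0],
  ],
  roll=[0,0,0,0],
  claw=[0,0,0,0],
)

```text
clock: 5.58
position: [490.6, 154.9, 408.0]
ee_rot: [-0.081, 0.997, -0.0, -0.0]
contact_force: [-0.9, 0.5, -1.7]
gripper_width: 15.1
grasp_force: 61.0
```

```bash
cat > m.py <<'E'
from h import *
from scipy.optimize import least_squares
I={'position':np.zeros(3),'ee_rot':[0,0,0,1.]}
def meas(n=3):
  for _ in range(n):
    st=read_state();p=get_image('wrist');C=cloud(p,I);X,Y,Z=np.moveaxis(C,-1,0)
    zn=st['position'][2]-120
    m=(abs(Z-zn)<5)&(np.hypot(Y,X)<140)
    nl,lab,s,_=cv2.connectedComponentsWithStats(m.astype(np.uint8));k=1+np.argmax(s[1:,4])
    q=C[lab==k]
    rr=cv2.minAreaRect(q[:,:2].astype(np.float32));zt=np.median(q[:,2])
    # drum top plane & side
    near=(np.hypot(X,Y)<50)&(Z<230)
    h=np.histogram(Z[near],np.arange(130,230,1));top=h[1][np.argsort(h[0])[-4:]]
    # drum top rim: annulus beyond washer
    b=near&(Z>180)&(Z<191)&(np.hypot(X,Y)<36)
    pts=C[b][:,:2].astype(np.float32);hull=cv2.convexHull(pts)[:,0]
    f=least_squares(lambda c:np.maximum(0,np.hypot(*(hull-c).T)-33)+0.0,[0,0]).x
    u=near&(Z>140)&(Z<151)&(abs(Y)<7)
    print('socket tool',np.round(rr[0],1),np.round(rr[1],1),round(rr[2],2),'depth',zt.round(1),'pz',st['position'][2].round(1),'peaks',top,'drum',len(pts),f.round(1),'y rng',np.percentile(pts[:,1],[.5,99.5]).round(1),'xmin/max',np.percentile(pts[:,0],[.2,99.8]).round(1),'bar',u.sum(),C[u][:,:2].min(0).round(1) if u.any() else '',C[u][:,:2].max(0).round(1) if u.any() else '')
E
python3 - <<'E'
from m import *
meas(3);st=read_state();print(st['position'],st['clock'])
go([484.5,229.5,407],99.6)
E
```

```text
socket tool [-5.5 75.3] [53.  52.4] 89.27 depth 287.6 pz 408.0 peaks [143 185 142 184] drum 8814 [1.9 0.6] y rng [-30.7  32.3] xmin/max [-12.1  34.5] bar 4992 [-18.4  -7. ] [22.4  7. ]
socket tool [-5.6 75.1] [52.8 52.7] 89.57 depth 287.6 pz 408.0 peaks [143 142 185 184] drum 8824 [2.  0.6] y rng [-30.7  32.3] xmin/max [-12.2  34.5] bar 5002 [-18.2  -7. ] [22.4  7. ]
socket tool [-5.2 75. ] [53. 52.] 89.49 depth 287.7 pz 408.1 peaks [143 185 142 184] drum 8800 [2.4 1. ] y rng [-30.7  32.3] xmin/max [-12.1  34.5] bar 4996 [-18.4  -7. ] [22.1  7. ]
[490.54924223 155.20917805 408.09252586] 5.725
yaw 99.37 tilt z [ 1.e-04  1.e-04 -1.e+00] slide [-0.0061  0.0743  0.0011] roll -0.23 j [ 0.62  0.19 -0.25 -0.   -1.12 -2.03] pos [490.5 155.2 408.1]
```

Emit:
carry_out(
  slide=[
    [-0.003,0.03,0],
    [-0.006,0.06,0],
    [-0.0073,0.0744,0.01],
    [-0.0073,0.0744,0.02],
    [-0.0073,0.0744,0.026],
    [-0.0073,0.0744,0.026],
    [-0.0073,0.0744,0.026],
  ],
  roll=[0,-0.5,-0.5,-0.5,-0.5,-0.5,-0.5],
  claw=[0,0,0,0,0,0,0],
)

```text
clock: 6.6
position: [485.8, 229.9, 382.3]
ee_rot: [-0.086, 0.996, 0.0, 0.0]
contact_force: [0.7, -0.5, -2.0]
gripper_width: 15.4
grasp_force: 61.0
```

```bash
python3 - <<'E'
from h import *
st=read_state();print(st['position'],st['contact_force']);p=get_image('wrist');save(p,'w3.png')
for n in ['top','scene']:
    q=get_image(n)
    for r in place_of(q,'drum_head')[:5]: print(n,r['at'],r['conf'],ray_z(q,r['at'],163).round(1))
    if n=='scene': save(q,'s3.png',(400,120,540,260),4)
E
```

```text
[485.76767946 229.85327582 382.33708312] [ 0.74963555 -0.51476624 -1.95783171]
top [500.9, 237.5] 0.83 [[ 482.9 -377.4  163. ]]
top [394.9, 182.3] 0.68 [[ 586.2 -189.5  163. ]]
top [472.9, 181.3] 0.65 [[ 587.1 -332.4  163. ]]
top [512.7, 306.0] 0.63 [[ 360.  -391.5  163. ]]
top [159.8, 242.4] 0.55 [[482.2 231.7 163. ]]
scene [466.6, 196.4] 0.94 [[489.8 227.9 163. ]]
scene [128.9, 232.8] 0.85 [[ 533.3 -374.6  163. ]]
scene [239.9, 315.9] 0.72 [[ 737.2 -194.4  163. ]]
scene [141.3, 322.7] 0.63 [[ 734.1 -324.9  163. ]]
scene [120.5, 277.9] 0.6 [[ 642.4 -368.3  163. ]]
```

View pics/s3.png

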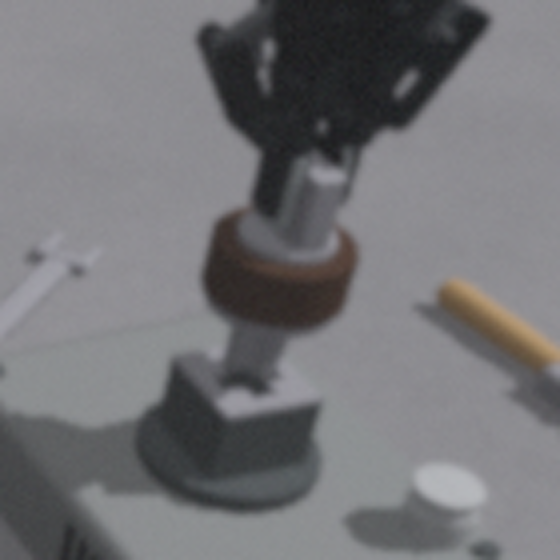

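View pics/w3.png

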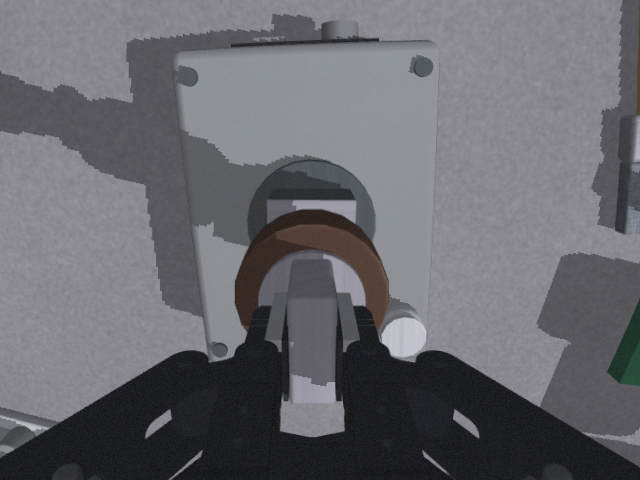

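The scene crop shows the stem tip over the socket. In the wrist view the nose (centre column about 311) lines up with the drum (312). I'll lower it slowly.

Emit:
carry_out(
  slide=[
    [0,0,0.004],
    [0,0,0.008],
    [0,0,0.011],
    [0,0,0.013],
    [0,0,0.013],
  ],
  roll=[0,0,0,0,0],
  claw=[0,0,0,0,0],
)

```text
clock: 7.48
position: [485.6, 230.3, 368.8]
ee_rot: [-0.086, 0.996, -0.0, -0.0]
contact_force: [0.8, 0.7, -2.5]
gripper_width: 14.7
grasp_force: 61.1
```

Emit:
carry_out(
  slide=[
    [0,0,0.004],
    [0,0,0.007],
    [0,0,0.01],
    [0,0,0.012],
    [0,0,0.012],
  ],
  roll=[0,0,0,0,0],
  claw=[0,0,0,0,0],
)

```text
clock: 8.1
position: [485.6, 230.3, 357.6]
ee_rot: [-0.087, 0.996, 0.0, 0.0]
contact_force: [-1.9, 0.1, 3.8]
gripper_width: 15.2
grasp_force: 62.1
```

Emit:
carry_out(
  slide=[
    [0,0,0.004],
    [0,0,0.008],
    [0,0,0.012],
    [0,0,0.015],
    [0,0,0.017],
    [0,0,0.017],
  ],
  roll=[0,0,0,0,0,0],
  claw=[0,0,0,0,0,0],
)

```text
clock: 8.85
position: [485.7, 230.3, 341.4]
ee_rot: [-0.087, 0.996, -0.0, 0.001]
contact_force: [-3.0, -1.0, 9.7]
gripper_width: 15.1
grasp_force: 62.7
```

```bash
python3 - <<'E'
from m import *
for _ in range(2):
    st=read_state();p=get_image('wrist');C=cloud(p,I);X,Y,Z=np.moveaxis(C,-1,0)
    b=(abs(Y)<7)&(abs(X)<25)&(Z<151)&(Z>130);print('bar top',np.median(Z[b]),C[b][:,0].min(),C[b][:,0].max(),'pz',st['position'],st['contact_force'],st['wrist_torque'])
E
```

```text
bar top 142.9176942635855 -18.587635191686175 22.34956542135015 pz [485.68549813 230.31648022 341.43883023] [-2.99586453 -0.97966793  9.74586856] [-0.30878544  1.33521628 -0.0388303 ]
bar top 142.9168575615237 -18.745931405524786 22.416113259542712 pz [485.65050773 230.34539544 341.53692516] [-3.08483513 -2.17618057  9.83158106] [-0.31341931  1.3201614   0.0020607 ]
```

Emit:
carry_out(
  slide=[
    [0.0005,0,0.001],
    [0.0005,0,0.002],
    [0.0005,0,0.0025],
    [0.0005,0,0.003],
    [0.0005,0,0.003],
  ],
  roll=[0,0,0,0,0],
  claw=[0,0,0,0,0],
)

```text
clock: 9.57
position: [485.3, 230.3, 339.5]
ee_rot: [-0.087, 0.996, 0.0, 0.001]
contact_force: [-3.2, -1.1, 12.2]
gripper_width: 15.2
grasp_force: 63.5
```

Emit:
carry_out(
  slide=[
    [0.0005,0,0.0007],
    [0.0005,0,0.0014],
    [0.0005,0,0.002],
    [0.0005,0,0.002],
  ],
  roll=[0,0,0,0],
  claw=[0,0,0,0],
)

```text
clock: 10.07
position: [485.0, 230.1, 339.4]
ee_rot: [-0.087, 0.996, 0.0, 0.002]
contact_force: [-5.9, -3.1, 20.5]
gripper_width: 15.1
grasp_force: 64.7
```

```bash
python3 - <<'E'
from m import *
st=read_state();p=get_image('wrist');C=cloud(p,I);X,Y,Z=np.moveaxis(C,-1,0)
b=(abs(Y)<7)&(abs(X)<25)&(Z<151)&(Z>130);q=C[b];print('bar top',np.median(Z[b]),q[:,0].min(),q[:,0].max(),'pz',st['position'],st['contact_force'],st['wrist_torque'],R.from_quat(st['ee_rot']).as_matrix()[:,2])
A=np.c_[q[:,:2],np.ones(len(q))];ok=abs(q[:,2]-np.median(q[:,2]))<1.5;print('bar plane slope',np.linalg.lstsq(A[ok],q[ok,2],rcond=None)[0])
d=C[(Z>180)&(Z<191)&(np.hypot(X,Y)<38)];ok=abs(d[:,2]-np.median(d[:,2]))<2.5;print('drum plane',np.linalg.lstsq(np.c_[d[ok][:,:2],np.ones(ok.sum())],d[ok][:,2],rcond=None)[0])
s=get_image('scene');save(s,'s4.png',(400,120,540,260),4);S=cloud(s)
x,y,z=np.moveaxis(S,-1,0)
m=(z>190)&(z<200)&(np.hypot(x-485,y-230)<40);print('scene bar top z',np.median(z[m]) if m.any() else None)
E
```

```text
bar top 142.86244793871663 -18.409667292287054 22.279466513237054 pz [485.01380671 230.14640295 339.36645972] [-5.88754682 -3.05323658 20.50002839] [-0.81220063  2.24756745 -0.01691897] [ 4.27752566e-03  8.05158627e-04 -9.99990527e-01]
bar plane slope [-4.74111918e-03 -1.08353936e-02  1.42850618e+02]
drum plane [-3.19232985e-03  3.54264237e-03  1.84806068e+02]
scene bar top z 194.64441881411142
```

View pics/s4.png

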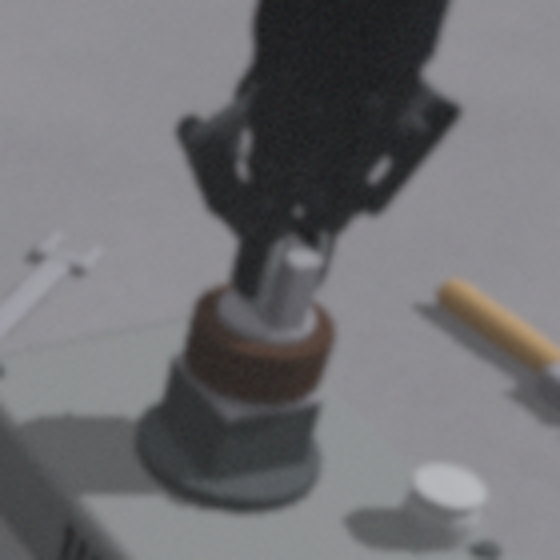

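The crop shows the flange seated on the nose, and the bar top measures about 196 mm, which is home. I'll add a little more push and hold.

Emit:
carry_out(
  slide=[
    [-0.0005,0,0.0008],
    [-0.0005,0,0.0015],
    [-0.0005,0,0.0015],
    [-0.0005,0,0.0015],
    [-0.0005,0,0.0015],
    [-0.0005,0,0.0015],
  ],
  roll=[0,0,0,0,0,0],
  claw=[0,0,0,0,0,0],
)

```text
clock: 10.92
position: [485.2, 230.2, 339.3]
ee_rot: [-0.087, 0.996, 0.0, 0.002]
contact_force: [-11.2, -2.2, 28.5]
gripper_width: 15.6
grasp_force: 65.8
```

```bash
python3 -c "
from bench import *
print(job_done())"
```

```text
the job is handed in; nothing more can be done
None
```

The drum head is meshed in the spindle socket, pressed down until it stopped at home and still gripped. I handed the job in at about 11 s; it returned no verdict. The arm never went near the other head and small parts except to pass above them, but I didn't re-measure them at the end.

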